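# Shift the roller mixer into gear and start it

## Robot

A 6-joint arm with a two-finger parallel gripper is mounted at the origin on a cart in front of the work surface, level with it; the furniture and walls round the work are solid. World frame = base frame: x ahead of the robot, y to its left, z up, the work surface at z = 0. Lengths are in m, angles in rad, forces in N, time in s.
With the tool pointing down it reaches from about 0.325 to 0.875 m from the base axis. Payload 4.4 kg.
Tool frame: the origin (TCP) lies midway between the tips of the shut fingers; the grasp point (between the pads) lies 19 mm behind it; z points along the fingers, x is the direction in which the jaws open and shut, and the axes are right-handed (so a half turn about z gives the same grasp; the last joint's range is limited). The gripper opens to 85 mm and grips with 20 to 120 N. Pads are 22 mm wide; open, the fingers measure 114 mm over their backs; the gripper's body (76 mm by 85 mm) begins 54 mm behind the grasp point. The pads swing forward as they close: fully open they stand 13 mm farther back than shut.
Start: joints at [1.125, 0.207, 1.542, -0, 1.393, -0.15], TCP at [0.167, 0.55, 0.231] pointing down, gripper open.
Joint ranges: [-2.73, 2.73], [-0.86, 2.22], [0.23, 2.46], [-1.11, 4.25], [0.08, 2.63], [-2.82, 2.82]. Speed limits (rad/s): [2.79, 2.79, 3.14, 3.14, 3.14, 3.14].

## Interface

Orientations are given as [roll, pitch, yaw] about the fixed x, y, z axes, in that order (R = Rz(yaw) Ry(pitch) Rx(roll)).
In Python, from bench import read_state, camera, camera_model, hand_in gives the robot as it stands.
- The arm moves only by the shell command python3 -m inch 'ROWS' [OPENING]. ROWS is JSON, a list of rows, each a list of 2 entries, a list of its own where there are three numbers: the shift along the tool's x, y, z in m, then the turn, a rotation vector about the tool's x, y, z in rad. A call has 1 to 5 rows; each row shifts and turns the commanded pose from where the row before left it, along the tool's axes as they then stand; what a row does not reach is not made up. A row lasts 1/10 s, in which the tool goes at most 50 mm and 8.59 degrees, less where a joint would pass 70% of its speed; a pose out of reach is approached as far as the arm can. A call is refused whole if a number of a shift passes 0.05 or a number of a turn 0.15, either way. A call with a gripper value outside its range is refused whole. OPENING is the finger opening in m, from 0 to 0.0854, set as the call begins (- or left out, the last holds). The fingers move at their own pace and stop on an object; the grip force is fixed at half the most. Time passes only in rows, so rows that do not move let the fingers close. It gives the time, the measured TCP pose, the force and the opening at its end, in the units of the state.
- read_state(): the state, without advancing time (a new reading comes with each control period).
- camera(name): name is "side" or "top" or "wrist"; returns the picture (384x512x3 uint8, blue, green, red); there is no depth.
- camera_model(name): a dict with "K" (3x3 intrinsics, pixels), "R" (3x3) and "t" (3): a world point X has camera coordinates R X + t; the wrist camera has in their place "mount" (4x4, takes a point from camera to tool coordinates, whose origin is the TCP and whose axes are the tool frame's). Camera axes: x right, y down, z forward; pixel columns grow to the right and rows downward; lengths in m; the calibration is good to about 2 mm. A picture is of the moment at which its call begins: read the wrist's pose just before it. camera_model takes no time and is no camera call.
- hand_in(): hands the job in, once; it reports no verdict.
The state is a dict: "clock": time; "joint_positions": joint angles; "qvel": joint speeds; "effort": joint torques, N m; "position": TCP position; "tcp_rot": TCP orientation; "ft_force": force on the tool from outside, world axes, zero at the start; "moment": the same for the moment, N m; "finger_gap": finger opening in m.
Only numpy, scipy, OpenCV 4.12 (cv2) and the standard library are available. Lean on these libraries where they do the work, as an engineer would, in place of code of your own. Each camera call takes 0.05 s, during which the arm holds its last target.

## Task

Put the roller mixer into the gear at its far left: push the gear lever through the H-shaped gate, out of the right-hand slots, across the middle channel and fully home in the far left slot, seen from the robot's side. Only then press the round start button on its deck right down and let it come up again. Do it all by pushing gently with the fingertips: do not pinch or force the lever, and leave the vial, jar, beaker and tape round it where they stand.

Things in the scene. Friction and masses are not known exactly. Their poses are not given: they have to be found in the camera images.
- mixer: Grey roller mixer, 280 (x) x 240 (y) mm, fixed on the table. Origin: centre of its underside; x points to its rear, away from the robot, y to its left. Front part: flat deck, top at z = 78 mm, with the aluminium gate plate (106 mm square) left of the middle and the start button at the right front. Rear part (x > 30 mm): two black rollers along y between cheeks 96 mm high.
- gate_centre (a point): Centre of the H-shaped gate on top of its plate, at (-60, +35, +81.5) mm in the mixer's frame. Two slots, 13 mm wide and 57 mm long, run along the mixer's x, 20 mm left and right of this point; a channel 16 mm wide along the mixer's y joins them in the middle. The corners are rounded.
- shift_lever: Gear lever: a 9 mm steel rod with a black knob on top, a cylinder 30 mm in diameter and 38 mm long with rounded ends. It tilts fore-aft and sideways about a pivot 71.5 mm below gate_centre, inside the housing; its origin is that pivot, its z runs up the rod.
- knob (a point): Middle of the knob, 140 mm from the pivot along the lever: 150 mm above the table when the lever is upright, about 137 mm in the end of a slot. The knob reaches from 19 mm below to 19 mm above this point along the lever.
- lever_fore (a joint): Fore-aft tilt, rad: 0 upright, in line with the cross channel; positive to the mixer's rear (+x). The slot ends stop it at about +0.32 (far) and -0.32 (near); it starts anywhere between. The lever can cross sideways while this is within about 0.05 of zero. It stays where it is left; about 1.5 N at the knob moves it.
- lever_side (a joint): Sideways tilt, rad: positive to the mixer's left (+y). About +0.27 in the left slots, -0.27 in the right slots, where it starts; the gate stops it at about +0.30 and -0.30. It stays where it is left; about 1.5 N at the knob moves it.
- start (a joint): Travel of the start button, m: 0 up, 0.006 fully down. Sprung: about 1 N starts it, about 4 N holds it down; it comes up when let go.
- start_top (a point): Centre of the top of the start button, a grey disc 28 mm in diameter in a black round collar 44 mm wide and 12 mm high, at (-92, -78, +100) mm in the mixer's frame when up.
- vial_deck: Brown stain vial with black cap, 27 mm in diameter, 61 mm high, standing loose on the right of the mixer's deck. Origin at the centre of its underside. To be left alone.
- beaker: Clear beaker, 57 mm wide, 66 mm high, right of the mixer on the table. Origin under its centre. To be left alone.
- jar: Amber jar with white cap, 45 mm wide, 55 mm high, right of the mixer on the table. Origin under its centre. To be left alone.
- tape: Roll of brown tape lying flat, 92 mm wide, 48 mm high, left of the mixer. Origin under its centre. To be left alone.

How it is judged:
By the outcome, as a careful person would: the job done as asked, in the order asked, and still so for the second after the job is handed in, with the robot touching nothing.
It also fails if it takes over 64 s, if anything falls off the work surface, if the arm or the gripper's body presses on something with over 40 N, if the wrist force passes 120 N, or if a joint passes its speed limit or range.

## Working session

There is one attempt and no reset: what is moved stays moved. The work goes in short steps, Python scripts to look and compute and a shell command to move; the robot and the scene stay as the last step left them, time stands still between calls to the robot, and variables do not carry over. Pictures are saved under pics/ and viewed, and the job is handed in when it is done.

```bash
mkdir -p pics; ls
python3 - <<'E'
from bench import *
import cv2,numpy as np
s=read_state();print(s)
for n in ("side","top","wrist"):
    im=camera(n);cv2.imwrite(f"pics/{n}0.png",im);print(n,camera_model(n))
E
```

```text
pics
{'clock': 0.0, 'joint_positions': array([ 1.12554059e+00,  2.07457491e-01,  1.54301410e+00, -3.54693408e-05,
        1.39349553e+00, -1.50485096e-01]), 'qvel': array([ 3.04016193e-05,  1.35335823e-03, -2.70036676e-04,  1.52183696e-03,
       -7.55365368e-04, -1.37284299e-03]), 'effort': array([ 1.11515939e-03, -3.83035612e+01, -2.91597766e+01, -2.70150741e-05,
        1.03434143e-02,  1.83496930e-06]), 'position': array([0.16671979, 0.54947731, 0.23007597]), 'tcp_rot': array([-3.14127118e+00,  2.35285934e-03,  1.27603236e+00]), 'ft_force': array([-0.2492233 , -0.29656336,  0.76069993]), 'moment': array([-0.00202744,  0.00870568, -0.03611041]), 'finger_gap': 0.08526335627307269}
side {'K': array([[362.72096961,   0.        , 252.43375238],
       [  0.        , 362.72096961, 187.83160805],
       [  0.        ,   0.        ,   1.        ]]), 'R': array([[ 0.97513825, -0.22037866, -0.02320864],
       [-0.15043053, -0.58142458, -0.79957246],
       [ 0.16271463,  0.78318497, -0.60012103]]), 't': array([-0.50698389,  0.16831718,  1.2731576 ])}
top {'K': array([[452.76328217,   0.        , 251.578838  ],
       [  0.        , 452.76328217, 197.33518227],
       [  0.        ,   0.        ,   1.        ]]), 'R': array([[ 0.01746624, -0.99984178, -0.00336834],
       [-0.98062492, -0.01647293, -0.19520093],
       [ 0.19511456,  0.0067125 , -0.98075749]]), 't': array([-0.053074  ,  0.51230986,  1.62224662])}
wrist {'K': array([[306.54241557,   0.        , 254.75955954],
       [  0.        , 306.54241557, 187.79684843],
       [  0.        ,   0.        ,   1.        ]]), 'mount': array([[ 9.99999758e-01,  5.01071908e-04, -4.83140767e-04,
        -5.45900322e-04],
       [-3.14681004e-04,  9.44571772e-01,  3.28304839e-01,
        -8.46329333e-02],
       [ 6.20865463e-04, -3.28304608e-01,  9.44571701e-01,
        -1.43001566e-01],
       [ 0.00000000e+00,  0.00000000e+00,  0.00000000e+00,
         1.00000000e+00]])}
```

View pics/side0.png

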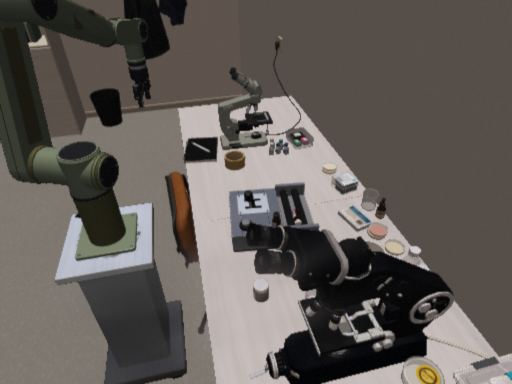

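View pics/top0.png

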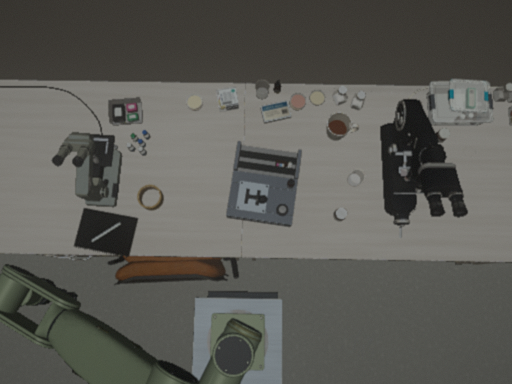

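The side picture shows the mixer around (265,215). The top picture shows it around (265,185), with the gate plate at (252,197) and the button at (282,210). I'll enlarge both.

Run:
```python
import cv2
t=cv2.imread("pics/top0.png")[130:240,215:315];cv2.imwrite("pics/topc.png",cv2.resize(t,None,fx=5.4,fy=5.4,interpolation=cv2.INTER_CUBIC))
t=cv2.imread("pics/side0.png")[165:265,215:325];cv2.imwrite("pics/sidec.png",cv2.resize(t,None,fx=6,fy=6,interpolation=cv2.INTER_CUBIC))
```

```text
(no output)
```

View pics/topc.png

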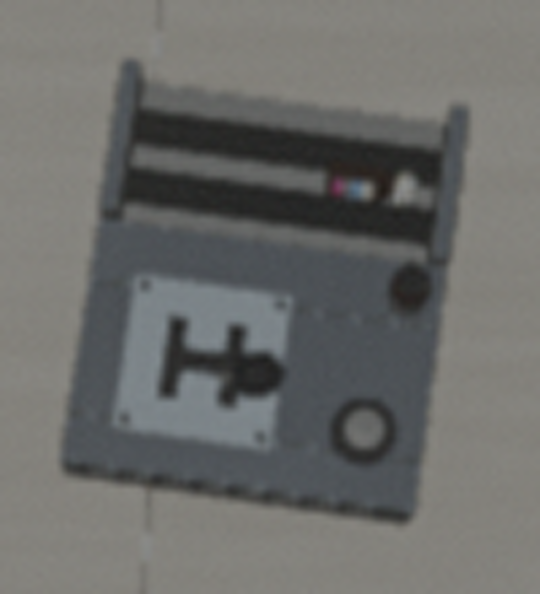

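View pics/sidec.png

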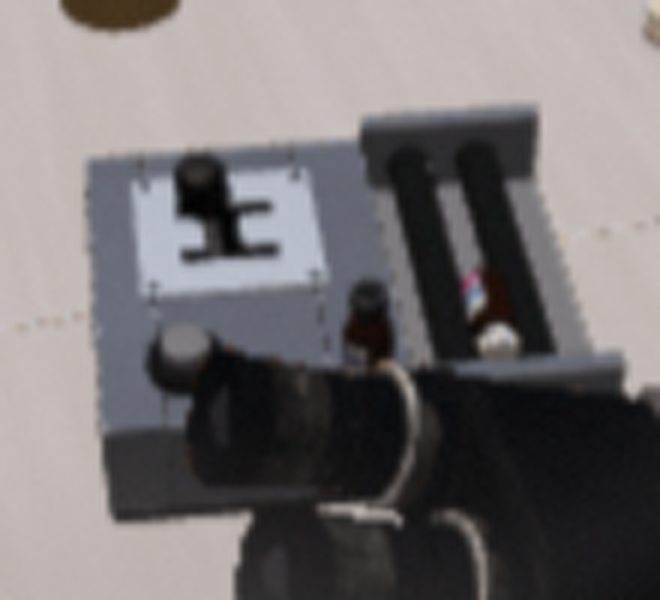

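View pics/wrist0.png

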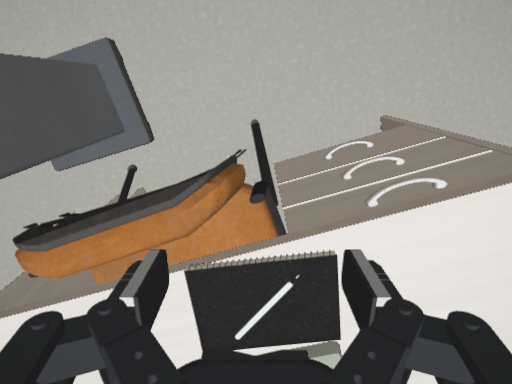

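```bash
cat > h.py <<'E'
import numpy as np,cv2
from bench import *
from scipy.spatial.transform import Rotation as Rot
def ray(n,uv,z,s=None):
    m=camera_model(n);d=np.linalg.inv(m["K"])@[uv[0],uv[1],1.]
    if n=="wrist":
        T=tool(s)@m["mount"];D=T[:3,:3]@d;C=T[:3,3]
    else: D=m["R"].T@d;C=-m["R"].T@m["t"]
    return C+D*(z-C[2])/D[2]
def tool(s):
    T=np.eye(4);T[:3,:3]=Rot.from_euler('xyz',s["tcp_rot"]).as_matrix();T[:3,3]=s["position"];return T
def proj(n,X,s=None):
    m=camera_model(n);X=np.asarray(X,float)
    if n=="wrist":
        T=np.linalg.inv(tool(s)@m["mount"]);p=T[:3,:3]@X+T[:3,3]
    else:p=m["R"]@X+m["t"]
    p=m["K"]@p;return p[:2]/p[2]
E
python3 - <<'E'
from h import *
t=cv2.imread("pics/top0.png");g=cv2.cvtColor(t,cv2.COLOR_BGR2HSV)
for p in [(240,190),(225,190),(262,199),(282,210),(300,210)]: print(p,t[p[1],p[0]],g[p[1],p[0]])
m=(t.min(2)>125).astype(np.uint8);
m=np.zeros_like(m); sub=t[175:220,230:275]; 
gray=cv2.cvtColor(t,cv2.COLOR_BGR2GRAY);roi=np.zeros_like(gray);roi[176:220,232:274]=1
print(gray[176:220:4,230:276:3])
E
```

```text
(240, 190) [138 133 125] [102  24 138]
(225, 190) [124 130 132] [ 23  15 132]
(262, 199) [42 41 42] [150   6  42]
(282, 210) [107 109 108] [ 45   5 109]
(300, 210) [122 129 131] [ 23  18 131]
[[133  85  85  81  80  80  81  83  81  79  82  79  80  81  84  88]
 [129  83  83  85  93  86  81  79  79  79  80  81  80  78  81  81]
 [122  80  79 100 124 128 129 130 131 130 129 118  98  84  80  81]
 [100  82  80 120 129 125 105 130 131 130 130 129 130  85  78  77]
 [ 87  81  79 127 130 114  59 130 131  73  90 130 131  78  80  82]
 [ 81  81  82 131 130  83  46  41  45  43  41  37  89  82  79  78]
 [ 84  84  89 133 131  58 108 130 124  60  39  42  43  81  82  79]
 [ 85  84 107 131 130 124 131 131 127  55 126 126 103  79  83  82]
 [ 83  81 113 121 131 130 131 131 132 130 130 130  90  79  80  79]
 [ 82  82  82  82  82  81  83  85  92 104 113 108  91  76  87  78]
 [ 53  72  82  80  87  83  84  85  84  86  84  84  83  83  85  81]]
```

```bash
cat > loc.py <<'E'
from h import *
t=cv2.imread("pics/top0.png");gray=cv2.cvtColor(t,cv2.COLOR_BGR2GRAY)
S=6;sub=cv2.resize(gray[172:222,230:275],None,fx=S,fy=S,interpolation=cv2.INTER_LINEAR)
m=((sub>106)).astype(np.uint8)
cs,_=cv2.findContours(m,cv2.RETR_EXTERNAL,cv2.CHAIN_APPROX_NONE);c=max(cs,key=cv2.contourArea)
px=(c[:,0,:]+.5)/S-.5+[230,172]
W=np.array([ray("top",p,.0815)[:2] for p in px])
r=cv2.minAreaRect((W*1000).astype(np.float32));print("plate",r)
a=np.deg2rad(r[2]);print(cv2.boxPoints(r))
# button disc
sub=cv2.resize(gray[200:220,271:292],None,fx=S,fy=S,interpolation=cv2.INTER_LINEAR)
print(gray[203:218,274:290])
# body hull: dark & knob
E
python3 loc.py
```

```text
plate ((510.2573547363281, -46.14432144165039), (107.15499114990234, 107.36298370361328), 82.50306701660156)
[[ 4.5004431e+02 -9.2259842e+01]
 [ 5.5648956e+02 -1.0626782e+02]
 [ 5.7047040e+02 -2.8800964e-02]
 [ 4.6402515e+02  1.3979179e+01]]
[[ 80  82  82  82  80  76  73  72  73  75  75  75  82  80  81  81]
 [ 81  82  81  80  73  60  52  51  54  53  53  61  77  81  82  81]
 [ 77  79  79  73  55  47  50  59  64  59  52  51  60  76  80  82]
 [ 82  81  76  60  48  55  77  91  96  92  78  55  49  60  80  81]
 [ 80  79  67  48  51  77  97 102 101 100  96  77  52  54  74  80]
 [ 80  79  58  46  59  94 104 103 102 101 101  92  60  50  69  79]
 [ 80  78  56  44  63 101 107 106 103 101 105  96  64  48  65  77]
 [ 82  77  58  45  60  96 109 111 108 108 104  92  60  49  67  80]
 [ 80  77  59  47  56  79 104 110 110 108  99  77  51  48  67  79]
 [ 80  78  62  46  44  59  80  95 100  93  80  56  48  58  75  82]
 [ 80  80  70  55  50  47  51  59  60  59  53  46  52  66  78  81]
 [ 82  84  82  71  62  49  45  45  46  43  45  51  67  75  81  80]
 [ 83  86  86  83  78  64  57  53  52  52  58  66  77  77  78  77]
 [ 83  81  86  85  83  83  79  73  70  71  76  80  82  82  81  82]
 [ 83  84  85  83  85  84  84  83  81  81  82  82  84  81  82  83]]
```

Run:
```python
from h import *
t=cv2.imread("pics/top0.png");gray=cv2.cvtColor(t,cv2.COLOR_BGR2GRAY)
w=np.clip(gray[205:214,278:288].astype(float)-70,0,40);v,u=np.mgrid[205:214,278:288]
uv=(float((w*u).sum()/w.sum()),float((w*v).sum()/w.sum()))
b=ray("top",uv,.1);print(uv,b)
yaw=np.deg2rad(-7.5);R=np.array([[np.cos(yaw),-np.sin(yaw)],[np.sin(yaw),np.cos(yaw)]])
gc=np.array([.5103,-.0461]);print("pred",gc+R@[-.032,-.113])
b2=ray("side",(215+186/6,165+345/6),.1);print("side",b2)
# knob
ku=[]
for n,uv in (("top",(215+258/5.4,130+373/5.4)),("side",(215+200/6,165+172/6))):
    for z in (.137,.145,.155): 
        p=ray(n,uv,z);print(n,z,p,"mixer rel gate",R.T@(p[:2]-gc))
```

```text
(281.9564860426929, 209.10016420361248) [ 0.46235558 -0.15360559  0.1       ]
pred [ 0.4638243  -0.15395643]
side [ 0.46503919 -0.15965633  0.1       ]
top 0.137 [ 0.4903747  -0.08413865  0.137     ] mixer rel gate [-0.0147898 -0.040314 ]
top 0.145 [ 0.48881168 -0.08399129  0.145     ] mixer rel gate [-0.01635868 -0.04037191]
top 0.155 [ 0.48685791 -0.08380708  0.155     ] mixer rel gate [-0.01831978 -0.0404443 ]
side 0.137 [ 0.49521986 -0.0608987   0.137     ] mixer rel gate [-0.0130195  -0.01664045]
side 0.145 [ 0.49327091 -0.07103477  0.145     ] mixer rel gate [-0.01362877 -0.02694419]
side 0.155 [ 0.49083471 -0.08370485  0.155     ] mixer rel gate [-0.01439035 -0.03982387]
```

```bash
cat > d.py <<'E'
from h import *
import sys
yaw=np.deg2rad(-7.5);Rm=np.array([[np.cos(yaw),-np.sin(yaw)],[np.sin(yaw),np.cos(yaw)]]);gc=np.array([.5103,-.0461])
def st(s):
    p=R_=Rm.T@(s["position"][:2]-gc);return np.r_[p,s["position"][2]]
if __name__=="__main__":
    s=read_state();T=tool(s);print("clk",round(s["clock"],2),"mix",st(s).round(4),"rot",s["tcp_rot"].round(3),"F",s["ft_force"].round(1),"gap",round(s["finger_gap"],4),"q",s["joint_positions"].round(2))
    if len(sys.argv)>1:
        x,y,z=map(float,sys.argv[1:4]);X=np.r_[gc+Rm@[x,y],z]
        print("tool delta",(T[:3,:3].T@(X-T[:3,3])).round(4))
        Rt=Rot.from_matrix(np.column_stack([[-np.sin(yaw),np.cos(yaw),0],[np.cos(yaw),np.sin(yaw),0],[0,0,-1]]))
        print("turn",(Rot.from_matrix(T[:3,:3]).inv()*Rt).as_rotvec().round(4))
E
python3 -m inch '[[[0,0,0],[0,0,-0.08]],[[0,0,0],[0,0,-0.085]],[[0,0,0],[0,0,0]]]' 0
python3 d.py -0.07 -0.038 0.22
```

```text
clock: 0.45
position: [0.1669, 0.5499, 0.2308]
tcp_rot: [-3.141, 0.001, 1.441]
ft_force: [0.8, -0.0, 0.1]
finger_gap: 0.0441
clk 0.45 mix [-0.4182  0.5461  0.2308] rot [-3.141e+00  1.000e-03  1.441e+00] F [ 0.8 -0.   0.1] gap 0.0441 q [ 1.13  0.21  1.54  0.    1.39 -0.32]
tool delta [-0.5844  0.3477  0.0112]
turn [-0.0003  0.0009  0.001 ]
```

```bash
python3 -m inch '[[[-0.04,0.024,0],[0,0,0]],[[-0.04,0.024,0],[0,0,0]],[[-0.04,0.024,0],[0,0,0]],[[-0.04,0.024,0],[0,0,0]],[[-0.04,0.024,0],[0,0,0]]]'
python3 d.py -0.07 -0.038 0.22
```

```text
clock: 0.95
position: [0.2604, 0.3346, 0.2312]
tcp_rot: [3.141, 0.0, 1.44]
ft_force: [1.2, -0.7, -0.3]
finger_gap: -0.0002
clk 0.95 mix [-0.2974  0.3449  0.2312] rot [3.141 0.    1.44 ] F [ 1.2 -0.7 -0.3] gap -0.0002 q [ 0.71 -0.13  1.89 -0.    1.38 -0.73]
tool delta [-0.3829  0.2275  0.0113]
turn [ 0.0004  0.     -0.0001]
```

```bash
python3 -m inch '[[[-0.04,0.024,0],[0,0,0]],[[-0.04,0.024,0],[0,0,0]],[[-0.04,0.024,0],[0,0,0]],[[-0.04,0.024,0],[0,0,0]],[[-0.02,0.012,0],[0,0,0]]]'
python3 d.py -0.07 -0.038 0.22
```

```text
clock: 1.45
position: [0.3448, 0.1411, 0.2315]
tcp_rot: [3.14, 0.001, 1.436]
ft_force: [0.3, 0.9, 0.1]
finger_gap: 0.0002
clk 1.45 mix [-0.1885  0.164   0.2315] rot [3.140e+00 1.000e-03 1.436e+00] F [0.3 0.9 0.1] gap 0.0002 q [ 0.16 -0.26  1.99 -0.    1.4  -1.28]
tool delta [-0.2015  0.1194  0.0118]
turn [ 0.0012  0.0007 -0.0043]
```

```bash
python3 -m inch '[[[-0.04,0.024,0],[0,0,0]],[[-0.04,0.024,0],[0,0,0]],[[-0.04,0.024,0],[0,0,0]],[[-0.04,0.024,0],[0,0,0]],[[-0.02,0.012,0],[0,0,0]]]'
python3 -m inch '[[[-0.02,0.01,0],[0,0,0]],[[0,0,0],[0,0,0]]]'
python3 d.py -0.07 -0.038 0.13
python3 - <<'E'
from h import *
from d import *
import pickle
s=read_state();im=camera("wrist");cv2.imwrite("pics/w1.png",im);pickle.dump(s,open("w1.pkl","wb"))
print("gate",proj("wrist",[*gc,.0815],s))
for x in(-28,0,28):
  for y in (-20,20): print(x,y,proj("wrist",[*(gc+Rm@[x/1000,y/1000]),.0815],s).round(0))
E
```

```text
clock: 1.95
position: [0.4288, -0.0519, 0.2315]
tcp_rot: [3.14, 0.001, 1.435]
ft_force: [0.5, -0.7, -0.3]
finger_gap: -0.0
clock: 2.15
position: [0.4358, -0.072, 0.2313]
tcp_rot: [3.141, 0.001, 1.436]
ft_force: [-1.1, 0.3, 0.2]
finger_gap: 0.0001
clk 2.15 mix [-0.0705 -0.0354  0.2313] rot [3.141e+00 1.000e-03 1.436e+00] F [-1.1  0.3  0.2] gap 0.0001 q [-0.36 -0.09  1.85 -0.    1.38 -1.8 ]
tool delta [-0.0025  0.0005  0.1013]
turn [ 0.0003  0.0007 -0.0043]
gate [288.92942711 234.97861855]
-28 -20 [271. 211.]
-28 20 [309. 211.]
0 -20 [270. 235.]
0 20 [308. 235.]
28 -20 [270. 258.]
28 20 [306. 258.]
```

View pics/w1.png

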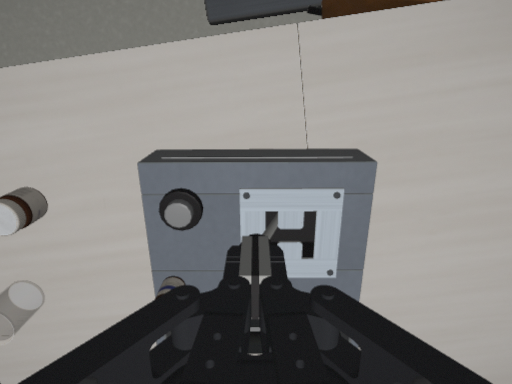

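The slots (columns 270 and 308, rows 211–258) match the predicted gate, and the rod leans toward the robot in the right slot. The button is at (180,213). I'm descending behind the knob.

```bash
python3 -m inch '[[[-0.0025,0,0.035],[0,0,-0.004]],[[0,0,0.035],[0,0,0]],[[0,0,0.03],[0,0,0]],[[0,0.015,0],[0,0,0]],[[0,0,0],[0,0,0]]]'
python3 d.py -0.042 -0.038 0.13
python3 - <<'E'
from h import *
im=camera("side");cv2.imwrite("pics/s1.png",cv2.resize(im[130:265,190:350],None,fx=4.5,fy=4.5,interpolation=cv2.INTER_CUBIC))
E
```

```text
clock: 2.7
position: [0.4496, -0.0728, 0.1305]
tcp_rot: [-3.14, -0.001, 1.446]
ft_force: [0.3, -0.9, 0.3]
finger_gap: 0.0001
clk 2.7 mix [-0.0567 -0.0344  0.1305] rot [-3.140e+00 -1.000e-03  1.446e+00] F [ 0.3 -0.9  0.3] gap 0.0001 q [-0.35  0.07  1.93  0.    1.15 -1.8 ]
tool delta [-0.0037  0.0147  0.0005]
turn [-0.0012 -0.0007  0.0057]
```

View pics/s1.png

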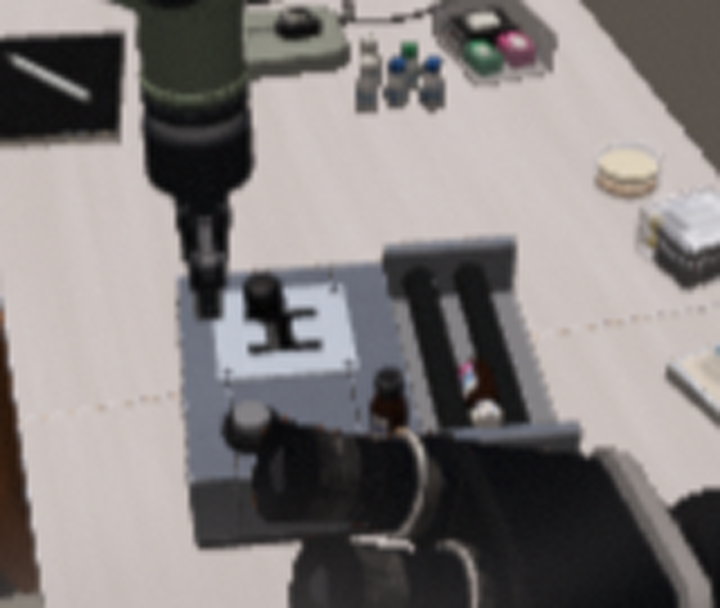

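```bash
python3 -m inch '[[[-0.004,0.006,0],[0,0,0.005]],[[0,0.006,0],[0,0,0]],[[0,0.004,0],[0,0,0]],[[0,0.004,0],[0,0,0]],[[0,0.003,0],[0,0,0]]]'
python3 d.py -0.026 -0.038 0.13
cat > look.py <<'E'
from h import *
from d import *
import sys
s=read_state()
for n,(a,b,c,d) in (("side",(175,240,215,310)),("top",(150,225,225,300))):
    im=camera(n);cv2.imwrite(f"pics/{n}_full.png",im)
    cv2.imwrite(f"pics/{sys.argv[1]}_{n}.png",cv2.resize(im[a:b,c:d],None,fx=7,fy=7,interpolation=cv2.INTER_CUBIC))
a=cv2.imread(f"pics/{sys.argv[1]}_side.png");b=cv2.imread(f"pics/{sys.argv[1]}_top.png")
h=min(a.shape[0],b.shape[0]);o=np.hstack([a[:h],b[:h]]);o=cv2.resize(o,None,fx=.67,fy=.67);cv2.imwrite(f"pics/{sys.argv[1]}.png",o)
E
python3 look.py a1
```

```text
clock: 3.25
position: [0.4721, -0.081, 0.1314]
tcp_rot: [-3.141, -0.0, 1.44]
ft_force: [-1.8, 0.4, 1.7]
finger_gap: -0.0
clk 3.25 mix [-0.0333 -0.0396  0.1314] rot [-3.141 -0.     1.44 ] F [-1.8  0.4  1.7] gap -0.0 q [-0.35  0.11  1.87  0.    1.16 -1.79]
tool delta [0.0016 0.0073 0.0014]
turn [-0.0003 -0.0001 -0.    ]
```

View pics/a1.png

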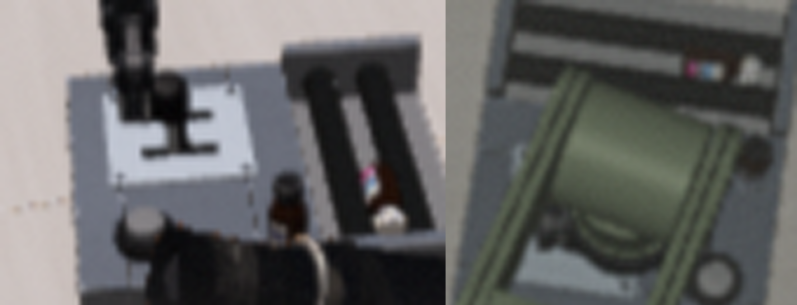

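```bash
cat > look2.py <<'E'
from h import *
from d import *
import sys
s=read_state()
a=camera("side")[170:225,225:290];a=cv2.resize(a,(520,440),interpolation=cv2.INTER_CUBIC)
s=read_state();w=camera("wrist");
for x in(-28.5,0,28.5):
  for y in (-20,20):
    p=proj("wrist",[*(gc+Rm@[x/1000,y/1000]),.0815],s);print(x,y,p.round(0))
w=w[130:350,170:400];w=cv2.resize(w,(460,440),interpolation=cv2.INTER_CUBIC)
o=np.hstack([a,w]);cv2.imwrite(f"pics/{sys.argv[1]}.png",cv2.resize(o,None,fx=.8,fy=.8))
E
python3 look2.py b1
```

```text
-28.5 -20 [284. 219.]
-28.5 20 [342. 219.]
0 -20 [283. 255.]
0 20 [338. 255.]
28.5 -20 [282. 288.]
28.5 20 [335. 288.]
```

View pics/b1.png

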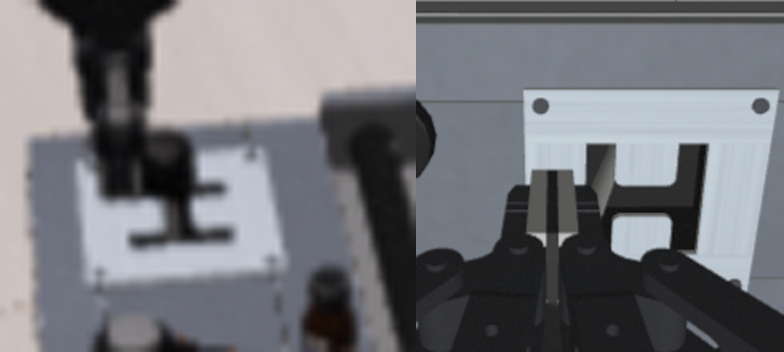

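```bash
cat > kn.py <<'E'
from h import *
from d import *
def knob(f,sd,L=.14):
    # tilt composition approx: direction with tan components
    v=np.array([np.tan(f),np.tan(sd),1.]);v*=L/np.linalg.norm(v)
    return np.r_[gc+Rm@v[:2],.010+v[2]]
E
python3 - <<'E'
from kn import *
for f in (-.32,-.12,-.05,0,.05,.32):
  for sd in (-.27,0,.27):
    k=knob(f,sd);print(f,sd,(st({"position":k})*1000).round(0),"side full",proj("side",k).round(1),"crop",((proj("side",k)-[225,170])*6.4).round(0))
E
```

```text
-0.32 -0.27 [-43. -36. 139.] side full [239.9 197.4] crop [ 96. 176.]
-0.32 0 [-44.   0. 143.] side full [238.8 190. ] crop [ 88. 128.]
-0.32 0.27 [-43.  36. 139.] side full [238.6 184.8] crop [87. 95.]
-0.12 -0.27 [-16. -37. 144.] side full [247.8 195.8] crop [146. 165.]
-0.12 0 [-17.  -0. 149.] side full [246.7 188. ] crop [139. 115.]
-0.12 0.27 [-16.  37. 144.] side full [246.1 182.7] crop [135.  82.]
-0.05 -0.27 [ -7. -37. 145.] side full [250.7 195.5] crop [164. 163.]
-0.05 0 [ -7.  -0. 150.] side full [249.6 187.6] crop [157. 112.]
-0.05 0.27 [ -7.  37. 145.] side full [248.8 182.3] crop [152.  79.]
0 -0.27 [ -0. -37. 145.] side full [252.7 195.3] crop [177. 162.]
0 0 [  0.   0. 150.] side full [251.6 187.4] crop [170. 111.]
0 0.27 [  0.  37. 145.] side full [250.7 182.1] crop [165.  78.]
0.05 -0.27 [  7. -37. 145.] side full [254.7 195.2] crop [190. 161.]
0.05 0 [  7.   0. 150.] side full [253.7 187.3] crop [184. 110.]
0.05 0.27 [  7.  37. 145.] side full [252.6 182.1] crop [177.  77.]
0.32 -0.27 [ 43. -36. 139.] side full [265.4 195.5] crop [258. 163.]
0.32 0 [ 44.  -0. 143.] side full [264.5 188.1] crop [253. 116.]
0.32 0.27 [ 43.  36. 139.] side full [262.9 183. ] crop [243.  83.]
```

```bash
python3 -m inch '[[[0.0015,0.002,0.001],[0,0,0]],[[0,0.001,0],[0,0,0]],[[0,0,0],[0,0,0]]]'
python3 d.py -0.07 -0.07 0.13
python3 look2.py b2
```

```text
clock: 3.75
position: [0.475, -0.0799, 0.1301]
tcp_rot: [-3.141, -0.0, 1.44]
ft_force: [-1.2, -0.0, 0.2]
finger_gap: 0.0005
clk 3.75 mix [-0.0306 -0.0381  0.1301] rot [-3.141 -0.     1.44 ] F [-1.2 -0.   0.2] gap 0.0005 q [-0.35  0.12  1.87 -0.    1.15 -1.79]
tool delta [-0.0319 -0.0394  0.0001]
turn [-0.0004 -0.      0.0001]
-28.5 -20 [282. 216.]
-28.5 20 [341. 216.]
0 -20 [281. 252.]
0 20 [337. 252.]
28.5 -20 [280. 286.]
28.5 20 [334. 286.]
```

View pics/b2.png

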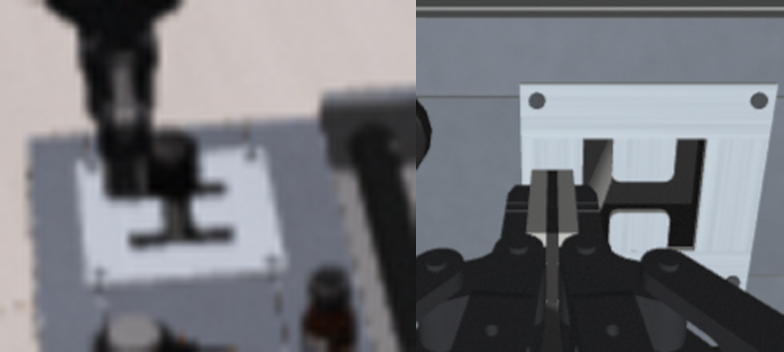

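```bash
python3 -m inch '[[[0,-0.02,0],[0,0,0]],[[-0.022,-0.006,0],[0,0,0]],[[-0.022,0,0],[0,0,0]],[[0,0.028,0],[0,0,0]],[[0,0.028,0],[0,0,0]]]'
python3 -m inch '[[[0,0,0],[0,0,0]],[[0,0,0],[0,0,0]]]'
python3 d.py 0.00 -0.065 0.13
python3 look2.py b3
```

```text
clock: 4.35
position: [0.4998, -0.1283, 0.1305]
tcp_rot: [3.14, 0.0, 1.438]
ft_force: [0.5, -0.1, -0.8]
finger_gap: -0.0001
clock: 4.55
position: [0.4994, -0.1274, 0.1301]
tcp_rot: [-3.141, -0.0, 1.44]
ft_force: [-0.4, 0.1, 0.4]
finger_gap: 0.0001
clk 4.55 mix [-0.0002 -0.0821  0.1301] rot [-3.141 -0.     1.44 ] F [-0.4  0.1  0.4] gap 0.0001 q [-0.42  0.19  1.79  0.    1.17 -1.86]
tool delta [0.0171 0.0002 0.0001]
turn [-0.0001 -0.0002  0.0003]
-28.5 -20 [351. 174.]
-28.5 20 [412. 174.]
0 -20 [346. 215.]
0 20 [405. 215.]
28.5 -20 [343. 251.]
28.5 20 [399. 251.]
```

View pics/b3.png

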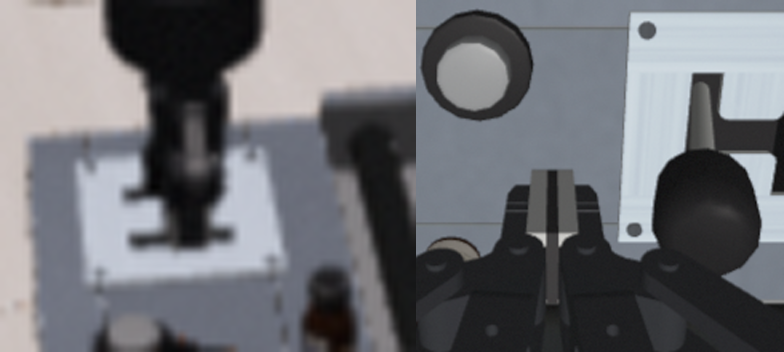

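Run:
```python
from kn import *
s=read_state()
f0=lambda X:((proj("wrist",X,s)-[170,130])*1.6+[416,0]).round(0)
for f in (-.06,-.03,0,.03,.06): print(f,[f0(knob(f,-.27,L)) for L in (.06,.076,.121,.14,.159)])
```

```text
-0.06 [array([699., 116.]), array([700., 128.]), array([702., 172.]), array([703., 198.]), array([704., 231.])]
-0.03 [array([699., 120.]), array([699., 133.]), array([700., 181.]), array([701., 210.]), array([702., 246.])]
0 [array([698., 124.]), array([699., 138.]), array([699., 191.]), array([700., 222.]), array([701., 261.])]
0.03 [array([698., 127.]), array([698., 142.]), array([698., 200.]), array([699., 233.]), array([699., 275.])]
0.06 [array([698., 131.]), array([698., 147.]), array([697., 208.]), array([697., 244.]), array([697., 288.])]
```

Run:
```python
from kn import *
s=read_state()
def out(f,sd):
    P=[]
    a=knob(f,sd,1)-knob(f,sd,0);a/=np.linalg.norm(a);u=np.cross(a,[0,1,0]);u/=np.linalg.norm(u);v=np.cross(a,u)
    for L,r in((.121,.011),(.125,.015),(.155,.015),(.159,.011)):
        for t in np.linspace(0,6.28,40):P.append(((proj("wrist",knob(f,sd,L)+r*(u*np.cos(t)+v*np.sin(t)),s)-[170,130])*1.6+[416,0]))
    P=np.array(P);return P.min(0).round(),P.max(0).round()
for f in (-.06,-.03,0,.03):
    print(f,*out(f,-.27),*out(f,-.24))
```

```text
-0.06 [647. 134.] [764. 272.] [664. 135.] [782. 275.]
-0.03 [646. 145.] [761. 285.] [663. 146.] [780. 288.]
0 [645. 155.] [759. 297.] [662. 157.] [777. 300.]
0.03 [644. 166.] [757. 308.] [661. 168.] [775. 311.]
```

```bash
python3 -m inch '[[[0.008,0,0],[0,0,0]],[[0.006,0,0],[0,0,0]],[[0.005,0,0],[0,0,0]],[[0.005,0,0],[0,0,0]],[[0.005,0,0],[0,0,0]]]'
python3 d.py 0.00 0.015 0.13
python3 -m inch '[[[0.004,0,0],[0,0,0]],[[0.004,0,0],[0,0,0]],[[0.004,0,0],[0,0,0]]]'
python3 d.py 0.00 0.015 0.13
python3 look2.py b4
```

```text
clock: 5.15
position: [0.5032, -0.0985, 0.1307]
tcp_rot: [3.141, 0.001, 1.44]
ft_force: [-0.3, -2.0, 2.1]
finger_gap: 0.0002
clk 5.15 mix [-0.0002 -0.0529  0.1307] rot [3.141e+00 1.000e-03 1.440e+00] F [-0.3 -2.   2.1] gap 0.0002 q [-0.36  0.18  1.79 -0.    1.16 -1.8 ]
tool delta [0.0679 0.0003 0.0006]
turn [0.0008 0.0006 0.0003]
clock: 5.45
position: [0.5046, -0.0865, 0.1303]
tcp_rot: [3.141, 0.0, 1.44]
ft_force: [-0.7, -1.7, 1.6]
finger_gap: -0.0002
clk 5.45 mix [-0.0004 -0.0408  0.1303] rot [3.141 0.    1.44 ] F [-0.7 -1.7  1.6] gap -0.0002 q [-0.34  0.18  1.79  0.    1.16 -1.78]
tool delta [0.0558 0.0004 0.0003]
turn [0.0002 0.     0.0001]
-28.5 -20 [287. 173.]
-28.5 20 [348. 173.]
0 -20 [285. 214.]
0 20 [344. 214.]
28.5 -20 [284. 250.]
28.5 20 [340. 250.]
```

View pics/b4.png

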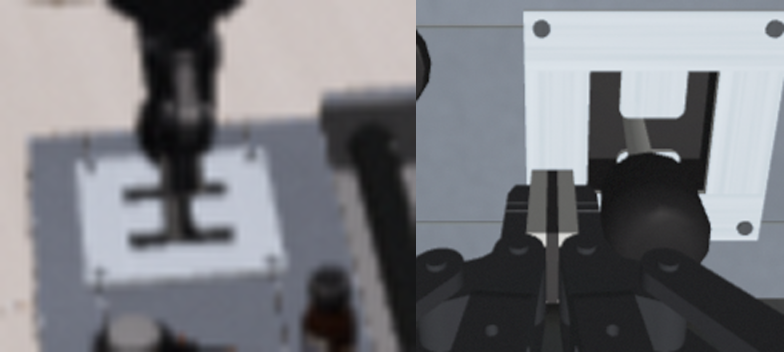

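```bash
python3 -m inch '[[[0.006,0,0],[0,0,0]],[[0.006,0,0],[0,0,0]],[[0.006,0,0],[0,0,0]],[[0.006,0,0],[0,0,0]],[[0.006,0,0],[0,0,0]]]'
python3 -m inch '[[[0.005,0,0],[0,0,0]],[[0.005,0,0],[0,0,0]],[[0.005,0,0],[0,0,0]]]'
python3 d.py 0.00 0.012 0.13
python3 look2.py b5
```

```text
clock: 6.05
position: [0.5085, -0.0564, 0.1303]
tcp_rot: [-3.142, -0.0, 1.44]
ft_force: [0.7, -1.2, 2.4]
finger_gap: 0.0
clock: 6.35
position: [0.5101, -0.0417, 0.1299]
tcp_rot: [-3.141, -0.0, 1.44]
ft_force: [-0.1, -1.7, -0.7]
finger_gap: -0.0003
clk 6.35 mix [-0.0007  0.0044  0.1299] rot [-3.141 -0.     1.44 ] F [-0.1 -1.7 -0.7] gap -0.0003 q [-0.25  0.18  1.79 -0.    1.16 -1.69]
tool delta [ 0.0076  0.0007 -0.0001]
turn [-0.0006 -0.0001  0.0002]
-28.5 -20 [217. 174.]
-28.5 20 [279. 174.]
0 -20 [219. 214.]
0 20 [278. 214.]
28.5 -20 [220. 251.]
28.5 20 [277. 251.]
```

View pics/b5.png

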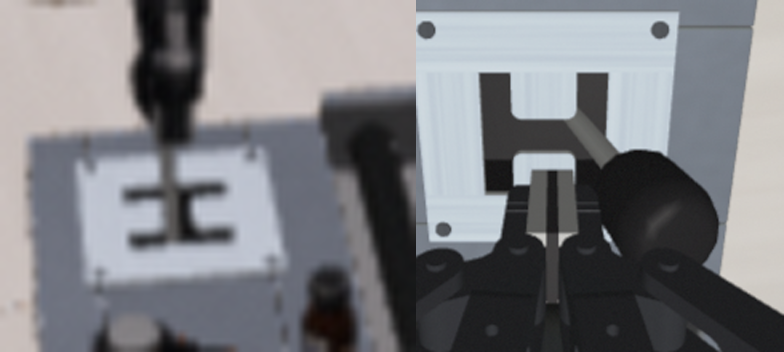

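```bash
python3 -m inch '[[[0.004,0,0],[0,0,0]],[[0.003,0,0],[0,0,0]],[[0.002,0,0],[0,0,0]]]'
python3 d.py 0.00 0.012 0.13
python3 look2.py b6
python3 - <<'E'
from kn import *
s=read_state()
def out(f,sd):
    P=[]
    a=knob(f,sd,1)-knob(f,sd,0);a/=np.linalg.norm(a);u=np.cross(a,[0,1,0]);u/=np.linalg.norm(u);v=np.cross(a,u)
    for L,r in((.121,.011),(.125,.015),(.155,.015),(.159,.011)):
        for t in np.linspace(0,6.28,40):P.append(((proj("wrist",knob(f,sd,L)+r*(u*np.cos(t)+v*np.sin(t)),s)-[170,130])*1.6+[416,0]))
    P=np.array(P);return P.min(0).round(),P.max(0).round()
for f in (-.03,0.03):
  for sd in (.2,.23,.26,.29): print(f,sd,*out(f,sd))
E
```

```text
clock: 6.75
position: [0.5114, -0.0331, 0.1302]
tcp_rot: [-3.141, -0.0, 1.44]
ft_force: [-0.5, -0.3, -0.2]
finger_gap: 0.0
clk 6.75 mix [-0.0006  0.0131  0.1302] rot [-3.141 -0.     1.44 ] F [-0.5 -0.3 -0.2] gap 0.0 q [-0.23  0.18  1.79 -0.    1.17 -1.67]
tool delta [-0.0011  0.0006  0.0002]
turn [-0.0004 -0.      0.0001]
-28.5 -20 [205. 174.]
-28.5 20 [266. 174.]
0 -20 [207. 214.]
0 20 [266. 214.]
28.5 -20 [209. 250.]
28.5 20 [265. 250.]
-0.03 0.2 [544. 145.] [672. 288.]
-0.03 0.23 [556. 144.] [687. 285.]
-0.03 0.26 [568. 143.] [701. 283.]
-0.03 0.29 [579. 141.] [715. 280.]
0.03 0.2 [544. 167.] [670. 312.]
0.03 0.23 [556. 166.] [684. 309.]
0.03 0.26 [567. 164.] [698. 307.]
0.03 0.29 [579. 162.] [712. 303.]
```

View pics/b6.png

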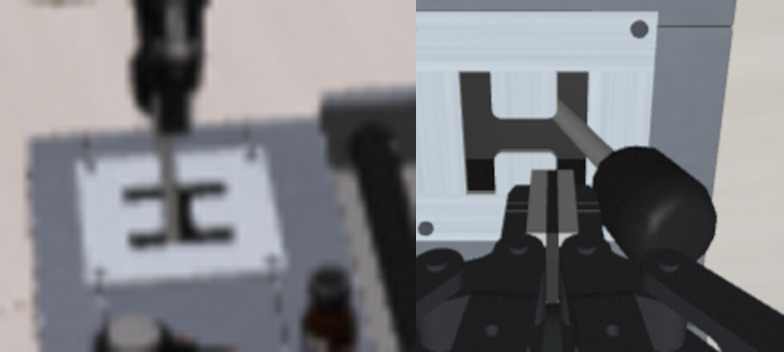

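```bash
python3 -m inch '[[[-0.015,0,0],[0,0,0]],[[0,-0.035,0],[0,0,0]],[[0,-0.025,0],[0,0,0]],[[0.02,0,0.007],[0,0,0]],[[0.02,0,0.008],[0,0,0]]]'
python3 -m inch '[[[0,0,0],[0,0,0]]]'
python3 d.py -0.04 0.038 0.115
python3 look2.py b7
```

```text
clock: 7.35
position: [0.4552, -0.0014, 0.1157]
tcp_rot: [3.14, -0.0, 1.438]
ft_force: [1.0, -0.2, -0.2]
finger_gap: 0.0002
clock: 7.45
position: [0.4543, 0.0002, 0.1145]
tcp_rot: [-3.14, -0.001, 1.441]
ft_force: [-0.5, -0.3, -0.6]
finger_gap: 0.0002
clk 7.45 mix [-0.0616  0.0386  0.1145] rot [-3.140e+00 -1.000e-03  1.441e+00] F [-0.5 -0.3 -0.6] gap 0.0002 q [-0.19  0.09  1.94  0.    1.11 -1.63]
tool delta [-0.0006  0.0216 -0.0005]
turn [-0.0019 -0.0008  0.0014]
-28.5 -20 [169. 266.]
-28.5 20 [229. 267.]
0 -20 [173. 302.]
0 20 [230. 302.]
28.5 -20 [176. 334.]
28.5 20 [231. 334.]
```

View pics/b7.png

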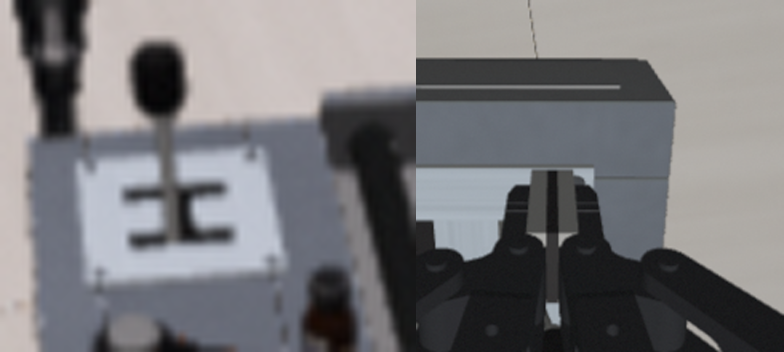

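```bash
python3 -m inch '[[[0,0.014,0],[0,0,0]],[[0,0.01,0],[0,0,0]],[[0,0.006,0],[0,0,0]],[[0,0.005,0],[0,0,0]],[[0,0.005,0],[0,0,0]]]'
python3 -m inch '[[[0,0.005,0],[0,0,0]],[[0,0.005,0],[0,0,0]],[[0,0.005,0],[0,0,0]],[[0,0.005,0],[0,0,0]]]'
python3 d.py 0.016 0.038 0.115
python3 look2.py b8
```

```text
clock: 8.05
position: [0.4951, -0.0062, 0.1154]
tcp_rot: [-3.141, 0.0, 1.44]
ft_force: [-1.6, -1.3, 1.6]
finger_gap: 0.0004
clock: 8.45
position: [0.5146, -0.0086, 0.1149]
tcp_rot: [-3.14, 0.0, 1.44]
ft_force: [-2.4, -1.2, -0.9]
finger_gap: 0.0002
clk 8.45 mix [-0.0007  0.0377  0.1149] rot [-3.14  0.    1.44] F [-2.4 -1.2 -0.9] gap 0.0002 q [-0.18  0.21  1.8  -0.    1.13 -1.62]
tool delta [ 0.0003  0.0167 -0.0001]
turn [-0.0013  0.0004  0.0003]
-28.5 -20 [160. 179.]
-28.5 20 [227. 179.]
0 -20 [165. 222.]
0 20 [228. 222.]
28.5 -20 [169. 261.]
28.5 20 [229. 261.]
```

View pics/b8.png

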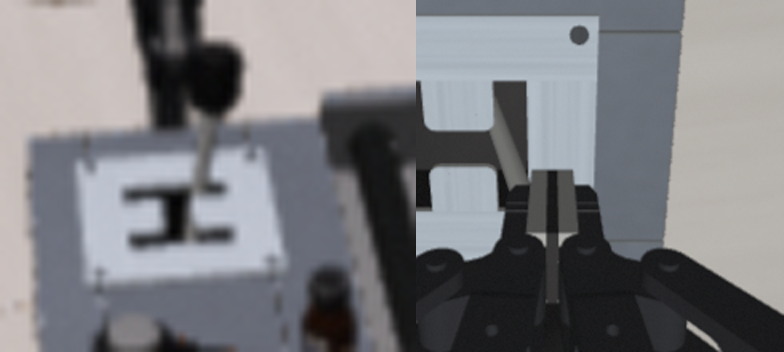

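```bash
python3 -m inch '[[[0,0.004,0],[0,0,0]],[[0,0.004,0],[0,0,0]],[[0,0.003,0],[0,0,0]]]'
python3 -m inch '[[[0,0.002,0],[0,0,0]],[[0,0,0],[0,0,0]]]'
python3 d.py 0.016 0.038 0.115
python3 look2.py b9
```

```text
clock: 8.85
position: [0.5251, -0.0098, 0.1146]
tcp_rot: [-3.139, -0.0, 1.44]
ft_force: [-3.0, 0.0, -1.9]
finger_gap: 0.0
clock: 9.05
position: [0.5278, -0.01, 0.1151]
tcp_rot: [-3.141, -0.0, 1.44]
ft_force: [-1.8, -0.1, -1.8]
finger_gap: -0.0001
clk 9.05 mix [0.0126 0.038  0.1151] rot [-3.141 -0.     1.44 ] F [-1.8 -0.1 -1.8] gap -0.0001 q [-0.18  0.24  1.77  0.    1.14 -1.62]
tool delta [-0.      0.0034  0.0001]
turn [-0.0002 -0.0003  0.    ]
-28.5 -20 [158. 159.]
-28.5 20 [225. 159.]
0 -20 [162. 204.]
0 20 [227. 204.]
28.5 -20 [167. 244.]
28.5 20 [228. 244.]
```

View pics/b9.png

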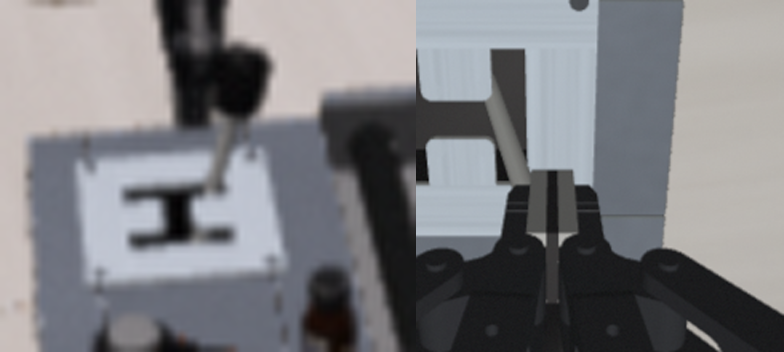

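Knob at x≈240 in the crop, near the end at 243. I'll creep on until the stop shows in the force.

```bash
python3 -m inch '[[[0,0.0015,0],[0,0,0]],[[0,0.0015,0],[0,0,0]]]'
python3 -m inch '[[[0,0.0015,0],[0,0,0]],[[0,0,0],[0,0,0]]]'
python3 -m inch '[[[0,0.0015,0],[0,0,0]],[[0,0,0],[0,0,0]]]'
python3 d.py 0.016 0.038 0.115
```

```text
clock: 9.35
position: [0.5302, -0.0105, 0.115]
tcp_rot: [-3.14, 0.0, 1.44]
ft_force: [-3.1, -0.3, -2.8]
finger_gap: -0.0
clock: 9.55
position: [0.5311, -0.0106, 0.1148]
tcp_rot: [-3.139, 0.0, 1.44]
ft_force: [-4.7, -0.2, -1.2]
finger_gap: 0.0
clock: 9.75
position: [0.5316, -0.0107, 0.1147]
tcp_rot: [-3.136, 0.0, 1.44]
ft_force: [-7.9, -0.2, 0.4]
finger_gap: -0.0001
clk 9.75 mix [0.0165 0.0379 0.1147] rot [-3.136  0.     1.44 ] F [-7.9 -0.2  0.4] gap -0.0001 q [-0.18  0.25  1.75 -0.    1.15 -1.62]
tool delta [ 0.0001 -0.0005 -0.0003]
turn [-0.0052  0.0001  0.0003]
```

The force rises to 8 N and the tip has stopped, so the lever is home. I'm backing off, lifting and looking.

```bash
python3 -m inch '[[[0,-0.02,0],[0,0,0]],[[0,-0.035,0],[0,0,0]],[[0,-0.025,-0.03],[0,0,0]],[[0,0,-0.03],[0,0,0]],[[0,0,0],[0,0,0]]]'
python3 d.py -0.032 -0.113 0.13
python3 look2.py c1
python3 - <<'E'
from kn import *
from look2 import s
E
python3 - <<'E'
from kn import *
s=read_state()
f0=lambda X:(((proj("wrist",X,s)-[170,130])*1.6)+[416,0]).round(0)
for f in (.26,.29,.32): print(f,[f0(knob(f,.27,L)) for L in (.0765,.121,.14,.159)],"side",((proj("side",knob(f,.27))-[225,170])*6.4).round(0))
E
```

```text
clock: 10.25
position: [0.4593, -0.0012, 0.1812]
tcp_rot: [3.127, 0.0, 1.44]
ft_force: [0.6, 0.1, 0.7]
finger_gap: -0.0002
clk 10.25 mix [-0.0564  0.0379  0.1812] rot [3.127 0.    1.44 ] F [0.6 0.1 0.7] gap -0.0002 q [-0.19 -0.    1.88  0.    1.25 -1.63]
tool delta [-0.1509  0.0236  0.0516]
turn [0.015  0.0004 0.0002]
-28.5 -20 [189. 219.]
-28.5 20 [235. 219.]
0 -20 [191. 248.]
0 20 [236. 248.]
28.5 -20 [193. 275.]
28.5 20 [236. 275.]
-28.5 -20 [188. 225.]
-28.5 20 [235. 225.]
0 -20 [190. 254.]
0 20 [235. 254.]
28.5 -20 [192. 281.]
28.5 20 [236. 281.]
0.26 [array([521., 230.]), array([539., 299.]), array([549., 335.]), array([560., 376.])] side [228.  81.]
0.29 [array([521., 232.]), array([539., 303.]), array([549., 340.]), array([560., 381.])] side [236.  82.]
0.32 [array([520., 235.]), array([539., 307.]), array([548., 344.]), array([559., 386.])] side [243.  83.]Traceback (most recent call last):
  File "<stdin>", line 2, in <module>
  File "look2.py", line 11, in <module>
    o=np.hstack([a,w]);cv2.imwrite(f"pics/{sys.argv[1]}.png",cv2.resize(o,None,fx=.8,fy=.8))
                                           ~~~~~~~~^^^
IndexError: list index out of range
```

View pics/c1.png

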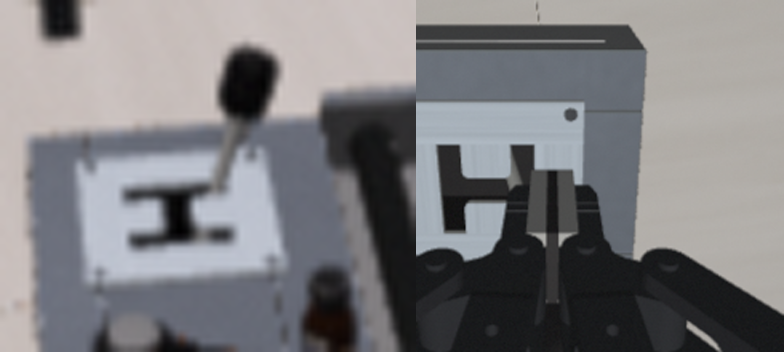

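```bash
python3 -m inch '[[[-0.04,0.006,0],[0.015,0,0]],[[-0.04,0.006,0],[0,0,0]],[[-0.04,0.006,0],[0,0,0]],[[-0.031,0.005,0],[0,0,0]],[[0,0,0],[0,0,0]]]'
python3 d.py -0.0327 -0.113 0.107
python3 look2.py c2
```

```text
clock: 10.95
position: [0.4575, -0.1567, 0.174]
tcp_rot: [-3.126, 0.001, 1.435]
ft_force: [-0.1, 0.4, -0.0]
finger_gap: -0.0004
clk 10.95 mix [-0.0379 -0.1165  0.174 ] rot [-3.126e+00  1.000e-03  1.435e+00] F [-0.1  0.4 -0. ] gap -0.0004 q [-0.5   0.08  1.81 -0.01  1.27 -1.94]
tool delta [0.0036 0.0062 0.0669]
turn [-0.0157  0.0008 -0.0045]
-28.5 -20 [370. 204.]
-28.5 20 [418. 204.]
0 -20 [366. 235.]
0 20 [413. 235.]
28.5 -20 [362. 264.]
28.5 20 [408. 264.]
```

View pics/c2.png

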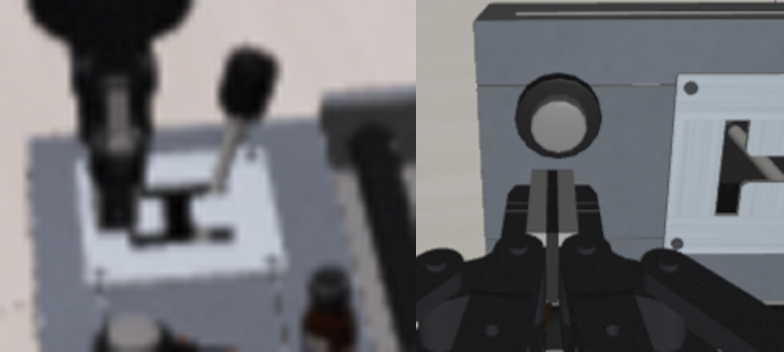

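```bash
python3 - <<'E'
from kn import *
s=read_state()
uv=((557-416)/1.6+170,127/1.6+130);p=ray("wrist",uv,.1,s);print(p,st({"position":p}))
print(((proj("wrist",[*gc,.01],s)-[170,130])*1.6+[416,0]))
E
python3 -m inch '[[[0.0035,0.006,0.03],[-0.0155,0,-0.0045]],[[0,0,0.02],[0,0,0]],[[0,0,0],[0,0,0]]]'
python3 d.py -0.0327 -0.113 0.103
```

```text
[ 0.46399888 -0.15227635  0.1       ] [-0.03204621 -0.11131151  0.1       ]
[720.48418657 120.23561326]
clock: 11.35
position: [0.4605, -0.1475, 0.1213]
tcp_rot: [-3.134, -0.004, 1.446]
ft_force: [-1.0, 1.3, 0.3]
finger_gap: 0.0001
clk 11.35 mix [-0.0362 -0.107   0.1213] rot [-3.134 -0.004  1.446] F [-1.   1.3  0.3] gap 0.0001 q [-0.49  0.14  1.86  0.    1.14 -1.94]
tool delta [-0.0061  0.0036  0.0182]
turn [-0.0075 -0.0035  0.0064]
```

```bash
python3 -m inch '[[[0,0,0],[0,0,0]],[[0,0,0],[0,0,0]]]'
python3 d.py -0.0325 -0.1125 0.103
```

```text
clock: 11.55
position: [0.4643, -0.1503, 0.1261]
tcp_rot: [3.139, 0.001, 1.446]
ft_force: [-1.1, 0.6, 0.1]
finger_gap: 0.0005
clk 11.55 mix [-0.032  -0.1093  0.1261] rot [3.139e+00 1.000e-03 1.446e+00] F [-1.1  0.6  0.1] gap 0.0005 q [-0.49  0.14  1.86  0.    1.14 -1.94]
tool delta [-0.0032 -0.0006  0.0231]
turn [0.0024 0.0006 0.0056]
```

Within 3 mm of the centre and settled. I'm coming down on the button.

```bash
python3 -m inch '[[[-0.003,0,0.01],[0,0,0.005]],[[0,0,0.008],[0,0,0]],[[0,0,0.004],[0,0,0]],[[0,0,0],[0,0,0]]]'
python3 d.py -0.0325 -0.1125 0.094
python3 look2.py c3
```

```text
clock: 11.95
position: [0.4622, -0.1531, 0.1019]
tcp_rot: [-3.14, -0.001, 1.439]
ft_force: [0.1, -0.0, -0.5]
finger_gap: -0.0001
clk 11.95 mix [-0.0338 -0.1124  0.1019] rot [-3.140e+00 -1.000e-03  1.439e+00] F [ 0.1 -0.  -0.5] gap -0.0001 q [-0.5   0.17  1.87  0.    1.1  -1.94]
tool delta [-0.0001  0.0013  0.0079]
turn [-0.0016 -0.0009 -0.0007]
-28.5 -20 [410. 239.]
-28.5 20 [476. 239.]
0 -20 [402. 279.]
0 20 [466. 279.]
28.5 -20 [396. 316.]
28.5 20 [456. 316.]
```

View pics/c3.png

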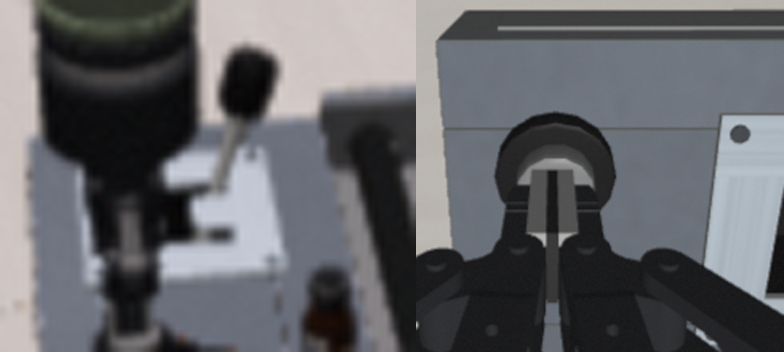

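The tip is centred over the disc. I'm pressing in small steps and watching the force.

```bash
python3 -m inch '[[[0,0.001,0.003],[0,0,0]],[[0,0,0.002],[0,0,0]],[[0,0,0.001],[0,0,0]]]'
python3 -m inch '[[[0,0,0.001],[0,0,0]],[[0,0,0.001],[0,0,0]]]'
python3 -m inch '[[[0,0,0.001],[0,0,0]],[[0,0,0],[0,0,0]]]'
python3 d.py -0.0325 -0.1125 0.094
```

```text
clock: 12.35
position: [0.4646, -0.1539, 0.0973]
tcp_rot: [3.14, 0.0, 1.44]
ft_force: [1.1, -0.8, 1.8]
finger_gap: 0.0
clock: 12.55
position: [0.4646, -0.1539, 0.0954]
tcp_rot: [3.14, 0.0, 1.44]
ft_force: [1.3, 0.7, 3.0]
finger_gap: 0.0
clock: 12.75
position: [0.4646, -0.1539, 0.0943]
tcp_rot: [3.14, 0.0, 1.439]
ft_force: [1.6, -0.7, 3.2]
finger_gap: -0.0003
clk 12.75 mix [-0.0312 -0.1128  0.0943] rot [3.14  0.    1.439] F [ 1.6 -0.7  3.2] gap -0.0003 q [-0.5   0.19  1.87  0.    1.08 -1.94]
tool delta [ 0.0003 -0.0013  0.0003]
turn [ 0.0019  0.0005 -0.0004]
```

```bash
python3 -m inch '[[[0,0,0.001],[0,0,0]],[[0,0,0],[0,0,0]]]'
python3 -m inch '[[[0,0,0.001],[0,0,0]],[[0,0,0],[0,0,0]]]'
python3 -m inch '[[[0,0,0.001],[0,0,0]],[[0,0,0],[0,0,0]]]'
```

```text
clock: 12.95
position: [0.4646, -0.1539, 0.094]
tcp_rot: [3.14, 0.0, 1.44]
ft_force: [0.8, 0.1, 7.5]
finger_gap: 0.0002
clock: 13.15
position: [0.4647, -0.1539, 0.0939]
tcp_rot: [3.14, 0.0, 1.44]
ft_force: [-2.8, 1.1, 14.5]
finger_gap: -0.0
clock: 13.35
position: [0.4647, -0.154, 0.0937]
tcp_rot: [3.14, 0.001, 1.44]
ft_force: [-4.7, 1.2, 20.0]
finger_gap: -0.0001
```

The button is bottomed: z stopped at 0.094 and the force rose to 20 N. I'm lifting off and retreating for the last check.

```bash
python3 -m inch '[[[0,0,-0.01],[0,0,0]],[[0,0,-0.03],[0,0,0]],[[0,0,-0.04],[0,0,0]],[[0,0,-0.04],[0,0,0]],[[0,-0.03,0],[0,0,0]]]'
python3 -m inch '[[[0.02,-0.045,0],[0,0,0]],[[0.045,0,0],[0,0,0]],[[0.045,0,0],[0,0,0]],[[0.045,0,0],[0,0,0]],[[0.045,0,0],[0,0,0]]]'
python3 -m inch '[[[0.045,0,0],[0,0,0]],[[0.045,0,0],[0,0,0]],[[0.045,0,0],[0,0,0]],[[0,0,0],[0,0,0]],[[0,0,0],[0,0,0]]]'
python3 d.py
python3 look.py e1
python3 - <<'E'
from h import *
t=cv2.imread("pics/top_full.png");cv2.imwrite("pics/e2.png",t)
a=cv2.imread("pics/side_full.png")[165:265,215:325];b=t[130:240,215:325]
a=cv2.resize(a,(400,364),interpolation=cv2.INTER_CUBIC);b=cv2.resize(b,(400,400),interpolation=cv2.INTER_CUBIC)[:364]
cv2.imwrite("pics/e3.png",np.hstack([a,b]))
d=cv2.absdiff(cv2.imread("pics/top0.png"),t).max(2)
for n,(u,v) in dict(tape=(150,197),vial=(291,183),jar=(340,214),beaker=(355,179)).items(): print(n,d[v-8:v+9,u-8:u+9].max())
E
```

```text
clock: 13.85
position: [0.4392, -0.1521, 0.2172]
tcp_rot: [3.129, 0.005, 1.441]
ft_force: [-0.5, -0.7, 1.1]
finger_gap: 0.0003
clock: 14.35
position: [0.4145, 0.0561, 0.2102]
tcp_rot: [-3.14, 0.0, 1.439]
ft_force: [0.7, 0.0, -0.4]
finger_gap: -0.0
clock: 14.85
position: [0.4322, 0.1889, 0.2098]
tcp_rot: [-3.139, 0.002, 1.442]
ft_force: [0.5, -1.0, 0.4]
finger_gap: 0.0
clk 14.85 mix [-0.1082  0.2228  0.2098] rot [-3.139e+00  2.000e-03  1.442e+00] F [ 0.5 -1.   0.4] gap 0.0 q [ 0.23  0.01  1.81 -0.    1.33 -1.21]
tape 92
vial 7
jar 7
beaker 7
```

View pics/e3.png

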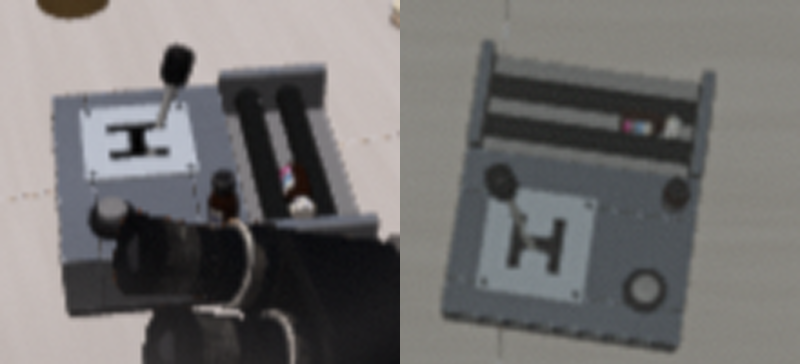

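View pics/e2.png

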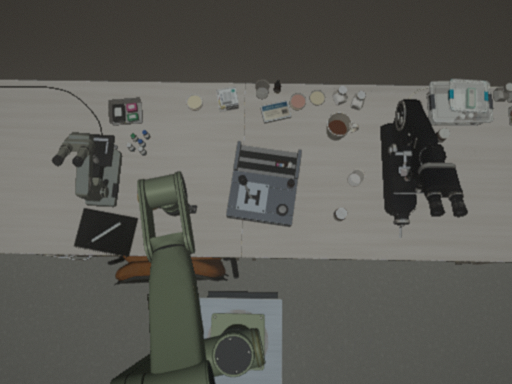

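Run:
```python
from kn import *
t=cv2.imread("pics/top_full.png");g=cv2.cvtColor(t,cv2.COLOR_BGR2GRAY)[172:186,234:250]
v,u=np.nonzero(g<60);uv=(u.mean()+234,v.mean()+172);print(uv,proj("top",knob(.32,.27)),proj("top",knob(.26,.27)))
a,b=cv2.imread("pics/side0.png"),cv2.imread("pics/side_full.png")
d=cv2.absdiff(a,b).max(2);print("tape diff",d[150:169,224:247].max(), "btn",d[215:232,240:249].max())
```

```text
(np.float64(242.33333333333334), np.float64(179.43055555555554)) [243.79528327 180.06497318] [243.2775186  182.04028943]
tape diff 5 btn 4
```

```bash
python3 -c "
from bench import *
hand_in()"
```

```text
the job is handed in; nothing more can be done
```

The mixer is in its far left gear, and the start button was pressed fully after that and came back up. I handed the job in at about 15 s of the 64 s.

- **Lever:** I pushed it with the shut fingertips from the right-hand slot to the middle, across the channel, and forward in the left slot until it stopped. The force was about 2–3 N on the way and 8 N against the end stop.
- **Button:** I pressed it down about 6 mm until it stopped moving, reaching 20 N at the stop, then lifted off.
- **Last checks:**
  - **Lever position:** From above, the knob is within 1.5 pixels of where it should be at the far left end, and the side camera agrees.
  - **Button and loose items:** The button looks the same as before the press. The vial, jar, beaker and tape show no change from the first pictures. The arm hid the tape in the last top picture, so I checked it in the side view instead.
- **Disagreement:** While the lever was near the middle, the side and wrist cameras differed by about 0.03 rad on its fore-aft tilt. It crossed freely anyway.

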